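# Find the loose chisel handle and replace it

## Task

One of the three chisels clamped in the block has a handle that is loose on its tang. Try the handles one at a time, gently rocking each to the left and then to the right along the row until you have felt which one has play, pull that one off and put it in the tray. Then push the spare handle down on the bare tang until it is fully home, without forcing anything, and leave the sound handles on their chisels and the other tools on the bench where they are.

Things in the scene. Friction and masses are not known exactly. Their poses are not given: they have to be found in the camera images.
- chisel_block: Wooden chisel block fixed to the bench, 208 mm long (y, the row of the chisels), 84 mm deep, 46 mm high, with a steel clamp strip and two brass thumbscrews on its front; three chisels stand in it blade down, clamped fast, 62 mm apart. Origin: centre of its underside (below the middle chisel), x to the back, y along the row to the left, z up.
- seat_left (a point): Centre of the top of the left chisel's round bolster (23 mm across), 72 mm above the bench, on which the ferrule rests; axes as the block's. The tang rises 41 mm from here. Two of the tangs are stout, 15 mm thick; one (which, varies) is slim, 6 mm thick, tapering to 2 mm over the top 8 mm, with four sprung ribs 10 mm across.
- seat_middle (a point): Centre of the top of the middle chisel's round bolster (23 mm across), 72 mm above the bench, on which the ferrule rests; axes as the block's. The tang rises 41 mm from here. Two of the tangs are stout, 15 mm thick; one (which, varies) is slim, 6 mm thick, tapering to 2 mm over the top 8 mm, with four sprung ribs 10 mm across.
- seat_right (a point): Centre of the top of the right chisel's round bolster (23 mm across), 72 mm above the bench, on which the ferrule rests; axes as the block's. The tang rises 41 mm from here. Two of the tangs are stout, 15 mm thick; one (which, varies) is slim, 6 mm thick, tapering to 2 mm over the top 8 mm, with four sprung ribs 10 mm across.
- handle_left: Wooden chisel handle with a brass ferrule below, 28 mm across, 105 mm long, 70 g, upright on the left chisel. Origin: centre of its top end, z up. A push fit on a tang hidden inside it. A sound one gives under 1 mm at 10 N and clings (some 28 N to pull off); the loose one shifts about 3 mm each way (more if it tilts) before it meets resistance, and lifts off freely when centred. All look alike.
- handle_middle: Wooden chisel handle with a brass ferrule below, 28 mm across, 105 mm long, 70 g, upright on the middle chisel. Origin: centre of its top end, z up. A push fit on a tang hidden inside it. A sound one gives under 1 mm at 10 N and clings (some 28 N to pull off); the loose one shifts about 3 mm each way (more if it tilts) before it meets resistance, and lifts off freely when centred. All look alike.
- handle_right: Wooden chisel handle with a brass ferrule below, 28 mm across, 105 mm long, 70 g, upright on the right chisel. Origin: centre of its top end, z up. A push fit on a tang hidden inside it. A sound one gives under 1 mm at 10 N and clings (some 28 N to pull off); the loose one shifts about 3 mm each way (more if it tilts) before it meets resistance, and lifts off freely when centred. All look alike.
- spare_handle: Spare handle, outside like the others (28 mm across, 105 mm long, 60 to 90 g), standing upright on the bench. Its bore, open below, is 9 mm across and 45 mm deep: it fits only the slim tang, and takes a steady push of about 6 to 15 N to slide over the ribs until the ferrule rests on the bolster (origin 105 mm above the seat). Origin: centre of its top end, z up.
- tray: Shallow aluminium tray fixed to the bench, 110 x 150 mm (x, y), rim 22 mm high, floor and walls 3 mm thick. Origin: centre of its underside.
- pliers: Flat-nose pliers lying on the bench, 147 mm long; bystander.
- pencil: Pencil lying on the bench, 185 mm long; bystander.
- screwdriver: Screwdriver lying on the bench, 197 mm long; bystander.
- sanding_block: Cork sanding block, 75 mm long, lying on the bench; bystander.
Mind the look-alikes: they are no part of the job. What is shaped like the handle_right but blue is not meant.

How it is judged:
By the outcome, as a careful person would: the job done as asked, in the order asked, and still so for the second after the job is handed in, with the robot touching nothing.
It also fails if it takes over 72 s, if anything falls off the work surface, if the arm or the gripper's body presses on something with over 40 N, if the wrist force passes 120 N, or if a joint passes its speed limit or range.

## Robot

A 7-joint arm with a two-finger parallel gripper is mounted at the origin on a cart in front of the work surface, level with it; the furniture and walls round the work are solid. World frame = base frame: x ahead of the robot, y to its left, z up, the work surface at z = 0. Lengths are in m, angles in rad, forces in N, time in s.
With the tool pointing down it reaches from about 0.4 to 0.875 m from the base axis. Payload 6.5 kg.
Tool frame: the origin (TCP) lies midway between the tips of the shut fingers; the grasp point (between the pads) lies 19 mm behind it (ctrl.grasp_offset is the distance from the TCP to the grasp point, in m); z points along the fingers, y is the direction in which the jaws open and shut (so a half turn about z gives the same grasp; the last joint's range is limited). The gripper opens to 88 mm and grips with 3 to 60 N. Pads are 18 mm wide; open, the fingers measure 123 mm over their backs; the gripper's body (75 mm by 187 mm) begins 45 mm behind the grasp point.
Start: joints at [1.081, 0.536, -0.004, 1.538, 0.003, 1.067, -0.071], TCP at [0.267, -0.592, 0.201] pointing down, gripper open.
Joint ranges: [-2.7, 2.7], [-0.37, 2.16], [-1.27, 1.26], [0.24, 2.4], [-1.31, 4.45], [0.19, 1.91], [-2.76, 2.76]. Speed limits (rad/s): [2.39, 2.39, 3.14, 3.14, 3.14, 3.14, 3.14].

## Interface

Orientations are given as [roll, pitch, yaw] about the fixed x, y, z axes, in that order (R = Rz(yaw) Ry(pitch) Rx(roll)).
In Python, from station import ctrl, optics, job gives the robot as it stands.
- The arm moves only by the shell command python3 -m jog 'ROWS'. ROWS is JSON, a list of rows, each an object of numbers: "dx", "dy", "dz": the shift along the tool's x, y, z in mm; "yaw": the turn about the tool's z in units of 8 degrees (1.0 is 8 degrees); "grip": the gripper command: -1 is fully open, 1 is shut, values between are in proportion. In form: [{"dx": .., "dy": .., "dz": .., "yaw": .., "grip": ..}, ...]. A call has 1 to 5 rows; each row is the pose to reach, as a shift and turn from the pose measured when the call began, along the tool's axes at that moment; what a row does not reach only later rows make up. A row lasts 1/8 s, in which the tool goes at most 62.5 mm and 10.7 degrees, less where a joint would pass 70% of its speed; a pose out of reach is approached as far as the arm can. A call with a gripper value outside its range is refused whole. The fingers move at their own pace and stop on an object; the grip force is fixed at half the most. Time passes only in rows, so rows that repeat a pose let the fingers close. It gives the time, the measured TCP pose, the force and the opening at its end, in the units of the state.
- ctrl.get_state(): the state, without advancing time (a new reading comes with each control period).
- optics.camera(name): name is "scene" or "top" or "wrist"; returns the picture (400x640x3 uint8, red, green, blue); there is no depth.
- optics.camera_params(name): a dict with "fx", "fy", "cx", "cy" (pixels), "rvec" (rotation vector, rad) and "tvec" (3), from world to camera coordinates, as OpenCV has them. Camera axes: x right, y down, z forward; pixel columns grow to the right and rows downward; lengths in m; the calibration is good to about 2 mm. A picture is of the moment at which its call begins: read the wrist's pose just before it. camera_params takes no time and is no camera call; for the wrist camera it gives the pose at the moment of the call.
- job.sign_off(): hands the job in, once; it reports no verdict.
The state is a dict: "t": time; "joint_pos": joint angles; "joint_vel": joint speeds; "joint_efforts": joint torques, N m; "eef_pos": TCP position; "tool_rot": TCP orientation; "force": force on the tool from outside, world axes, zero at the start; "ft_torque": the same for the moment, N m; "opening": finger opening in m.
Only numpy, scipy, OpenCV 4.12 (cv2) and the standard library are available. Lean on these libraries where they do the work, as an engineer would, in place of code of your own. Each camera call takes 0.05 s, during which the arm holds its last target.

## Working session

There is one attempt and no reset: what is moved stays moved. The work goes in short steps, Python scripts to look and compute and a shell command to move; the robot and the scene stay as the last step left them, time stands still between calls to the robot, and variables do not carry over. Pictures are saved under pics/ and viewed, and the job is handed in when it is done.

```bash
ls; mkdir -p pics
python3 - <<'E'
from station import ctrl, optics, job
import cv2
print(ctrl.get_state(), ctrl.grasp_offset)
for n in ["scene","top"]:
    im=optics.camera(n); cv2.imwrite(f"pics/{n}0.png",im[:,:,::-1]); print(n,optics.camera_params(n))
E
```

```text
pics
{'t': 0.0, 'joint_pos': array([ 1.0808058 ,  0.53714351, -0.00442259,  1.53885123,  0.00261704,
        1.06730445, -0.07122301]), 'joint_vel': array([ 0.00080513, -0.00075879, -0.00022594, -0.00092606,  0.00029779,
       -0.00015651, -0.00136848]), 'joint_efforts': array([-7.02010148e-04, -5.70981574e+01,  9.90172438e-01, -2.51600862e+01,
       -5.63238712e-02,  1.78585685e-02,  1.55891967e-04]), 'eef_pos': array([ 0.26698216, -0.59190207,  0.19976251]), 'tool_rot': array([-3.13989807e+00,  1.48130827e-04,  4.23833983e-01]), 'force': array([0.47190402, 0.44242685, 0.14701824]), 'ft_torque': array([-0.01327541, -0.01526897,  0.00121059]), 'opening': 0.08815974079990681} 0.0187
scene {'fx': 411.90321558637476, 'fy': 411.90321558637476, 'cx': 318.12884223320253, 'cy': 202.7742528854568, 'rvec': array([ 1.81988987, -1.1154667 ,  0.6583226 ]), 'tvec': array([-0.28553828,  0.3191573 ,  0.88364801])}
top {'fx': 408.98516260617544, 'fy': 408.98516260617544, 'cx': 318.95330498470184, 'cy': 193.68997629456788, 'rvec': array([ 2.14951412, -2.19889714,  0.08098363]), 'tvec': array([-0.04285386,  0.52490093,  1.154563  ])}
```

View pics/scene0.png

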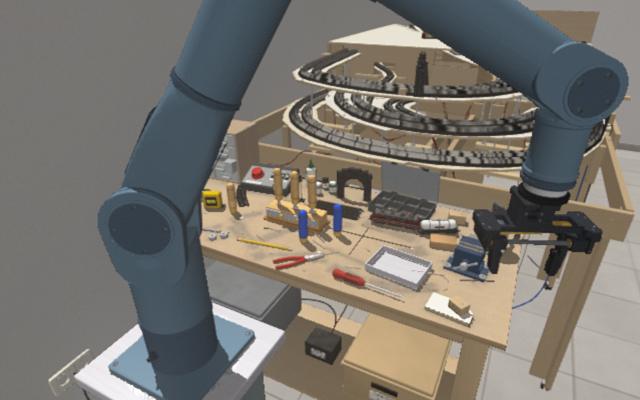

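View pics/top0.png

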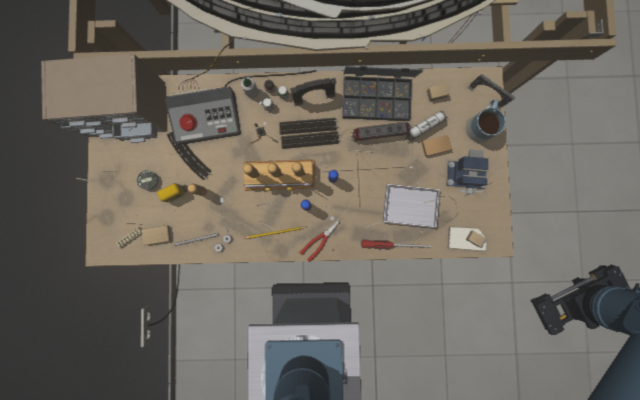

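The top view shows the block at about (278,174) with three handles, the spare at about (192,188) beside a yellow thing, the tray at (412,206), and blue decoys at (333,175) and (306,205). I'll zoom in to measure.

Run:
```python
import cv2
a=cv2.imread('pics/top0.png')[145:225,130:350]; cv2.imwrite('pics/topz.png',cv2.resize(a,None,fx=3.6,fy=3.6,interpolation=cv2.INTER_CUBIC))
a=cv2.imread('pics/scene0.png')[155:275,195:355]; cv2.imwrite('pics/scenez.png',cv2.resize(a,None,fx=5,fy=5,interpolation=cv2.INTER_CUBIC))
```

```text
(no output)
```

View pics/topz.png

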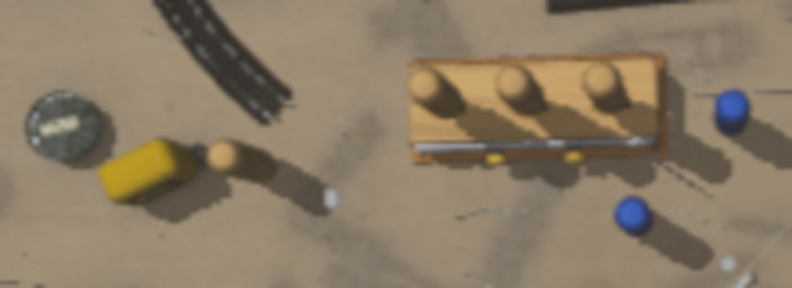

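View pics/scenez.png

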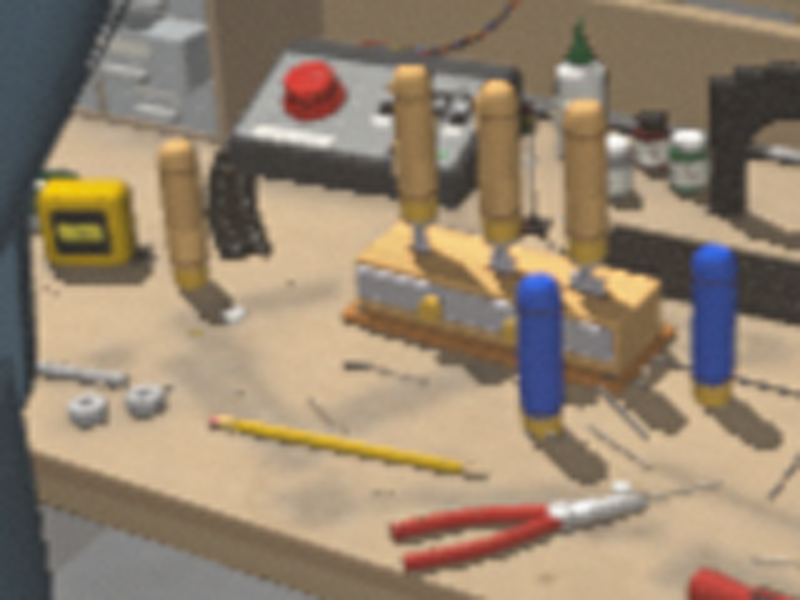

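```bash
cat > h.py <<'E'
import numpy as np, cv2
from station import ctrl, optics
def P(n):
    p=optics.camera_params(n); K=np.array([[p['fx'],0,p['cx']],[0,p['fy'],p['cy']],[0,0,1]]); R=cv2.Rodrigues(p['rvec'])[0]; return K,R,p['tvec']
def ray(n,u,v,z,cam=None):
    K,R,t=cam or P(n); d=R.T@np.linalg.solve(K,[u,v,1]); c=-R.T@t; return c+d*(z-c[2])/d[2]
def proj(n,X,cam=None):
    K,R,t=cam or P(n); q=K@(R@np.asarray(X)+t); return q[:2]/q[2]
E
python3 - <<'E'
from h import *
np.set_printoptions(precision=4,suppress=True)
T=lambda x,y:(130+x/3.6,145+y/3.6); S=lambda x,y:(195+x/5,155+y/5)
for nm,p,z in [('L',(425,83),.177),('M',(513,81),.177),('R',(602,79),.177),('sp',(222,154),.105),('b1',(631,214),.105),('b2',(732,105),.105)]: print(nm,ray('top',*T(*p),z))
for nm,p,z in [('L',(411,80),.17),('M',(496,95),.17),('R',(584,113),.17),('sp',(178,148),.1),('Lbot',(419,219),.072),('Mbot',(501,240),.072),('Rbot',(587,262),.072),('spbot',(192,284),.0)]: print(nm,ray('scene',*S(*p),z))
for nm,p in [('blkTL',(411,62)),('blkTR',(663,56)),('blkBR',(661,140)),('blkBL',(413,143))]: print(nm,ray('top',*T(*p),.046))
for p in [(388,186),(439,186),(437,228),(385,225)]: print('tray',ray('top',*p,.022))
print('cam top', -P('top')[1].T@P('top')[2])
E
```

```text
L [0.5795 0.1206 0.177 ]
M [0.5795 0.0591 0.177 ]
R [ 0.5794 -0.003   0.177 ]
sp [0.5406 0.2857 0.105 ]
b1 [ 0.4889 -0.0183  0.105 ]
b2 [ 0.5684 -0.0952  0.105 ]
L [0.5757 0.1189 0.17  ]
M [0.5798 0.0593 0.17  ]
R [ 0.5807 -0.0021  0.17  ]
sp [0.5436 0.2865 0.1   ]
Lbot [0.5737 0.1176 0.072 ]
Mbot [0.5726 0.0552 0.072 ]
Rbot [ 0.5716 -0.0077  0.072 ]
spbot [0.5367 0.2824 0.    ]
blkTL [0.6163 0.1554 0.046 ]
blkTR [ 0.6163 -0.0435  0.046 ]
blkBR [ 0.5499 -0.0405  0.046 ]
blkBL [0.552  0.1543 0.046 ]
tray [ 0.5414 -0.2537  0.022 ]
tray [ 0.5379 -0.3999  0.022 ]
tray [ 0.418  -0.3886  0.022 ]
tray [ 0.4298 -0.2411  0.022 ]
cam top [ 0.4255 -0.0644  1.1938]
```

```bash
cat >> h.py <<'E'
from scipy.spatial.transform import Rotation as Ro
def go(x,y,z,yaw=np.pi/2):
    s=ctrl.get_state(); R=Ro.from_euler('xyz',s['tool_rot']).as_matrix()
    d=R.T@(np.array([x,y,z])-s['eef_pos'])*1000
    dy=(-(yaw-s['tool_rot'][2])+np.pi)%(2*np.pi)-np.pi
    print('t',round(s['t'],2),'pos',s['eef_pos'].round(4),'rot',s['tool_rot'].round(3),'F',s['force'].round(1),'open',round(s['opening'],4),'q',s['joint_pos'].round(2)); print('rows d',d.round(1),'yaw',round(np.degrees(dy)/8,2))
E
python3 -m jog '[{"dx":500,"dy":-400,"dz":-70,"yaw":-8.2,"grip":-1},{"dx":500,"dy":-400,"dz":-70,"yaw":-8.2,"grip":-1},{"dx":500,"dy":-400,"dz":-70,"yaw":-8.2,"grip":-1},{"dx":500,"dy":-400,"dz":-70,"yaw":-8.2,"grip":-1},{"dx":500,"dy":-400,"dz":-70,"yaw":-8.2,"grip":-1}]'; python3 -c "from h import *; go(.578,-.003,.27)"
```

```text
t: 0.72
eef_pos: [0.4088, -0.3138, 0.2346]
tool_rot: [-3.141, -0.001, 1.367]
force: [1.2, -0.0, 0.6]
opening: 0.088
t 0.72 pos [ 0.4088 -0.3138  0.2346] rot [-3.141e+00 -1.000e-03  1.367e+00] F [ 1.2 -0.   0.6] open 0.088 q [ 0.83  0.29 -0.31  1.84  0.1   1.03  0.27]
rows d [338.6 102.9 -35.2] yaw -1.46
```

```bash
python3 -m jog '[{"dx":339,"dy":103,"dz":-35,"yaw":-1.46,"grip":-1},{"dx":339,"dy":103,"dz":-35,"yaw":-1.46,"grip":-1},{"dx":339,"dy":103,"dz":-35,"yaw":-1.46,"grip":-1},{"dx":339,"dy":103,"dz":-35,"yaw":-1.46,"grip":-1},{"dx":339,"dy":103,"dz":-35,"yaw":-1.46,"grip":-1}]'
python3 - <<'E'
from h import *
go(.578,-.003,.26)
c=P('wrist'); print(-c[1].T@c[2], c[1][2]); cv2.imwrite('pics/w1.png',optics.camera('wrist')[:,:,::-1])
for X in [(.579,-.003,.177),(.579,.059,.177),(.579,.12,.177)]: print(proj('wrist',X,c))
E
```

```text
t: 1.35
eef_pos: [0.5571, -0.0408, 0.2653]
tool_rot: [-3.141, -0.001, 1.571]
force: [-0.4, -0.3, 0.0]
opening: 0.0878
t 1.35 pos [ 0.5571 -0.0408  0.2653] rot [-3.141e+00 -1.000e-03  1.571e+00] F [-0.4 -0.3  0. ] open 0.0878 q [ 0.37  0.36 -0.49  1.69  0.18  1.14 -0.16]
rows d [37.8 20.9  5.3] yaw -0.0
[0.55699644 0.03681787 0.44920029] [-2.31008665e-04 -3.04931535e-01 -9.52374247e-01]
[348.13661329 134.92313846]
[350.25978459  47.96122327]
[352.68372478 -51.31973487]
```

View pics/w1.png

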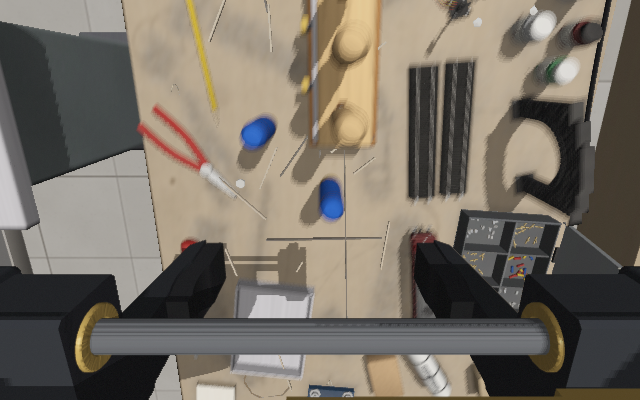

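The wrist picture shows the right handle near (350,120) and the middle one near (351,42). I'll zoom in to get the centre.

Run:
```python
import cv2
a=cv2.imread('pics/w1.png')[0:160,280:420]; cv2.imwrite('pics/w1z.png',cv2.resize(a,None,fx=3.75,fy=3.75,interpolation=cv2.INTER_CUBIC))
```

```text
(no output)
```

View pics/w1z.png

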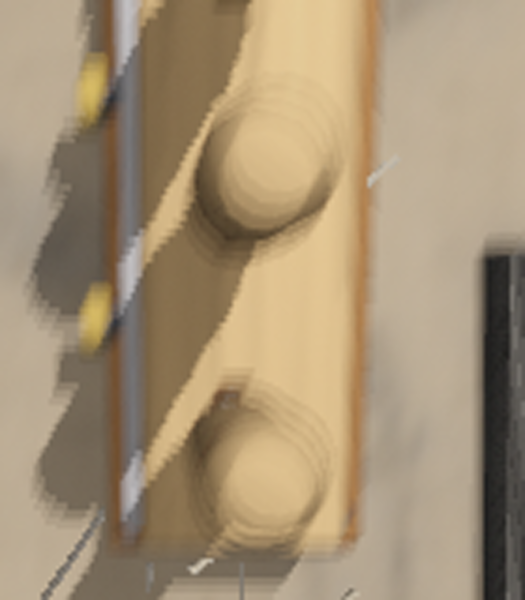

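Run:
```python
from h import *
print(ray('wrist',352,127.5,.177),ray('wrist',353.3,44,.177)); go(.5805,-.002,.26)
```

```text
[0.58518158 0.01396113 0.177     ] [0.58387325 0.07330311 0.177     ]
t 1.4 pos [ 0.5604 -0.0301  0.2665] rot [ 3.138 -0.007  1.581] F [1.3 6.9 2.1] open 0.0881 q [ 0.37  0.36 -0.5   1.68  0.18  1.14 -0.17]
rows d [27.9 20.3  6.7] yaw 0.08
```

```bash
python3 -m jog '[{"dx":28,"dy":20,"dz":7,"yaw":0.08,"grip":-1},{"dx":28,"dy":20,"dz":7,"yaw":0.08,"grip":-1},{"dx":28,"dy":20,"dz":7,"yaw":0.08,"grip":-1},{"dx":28,"dy":20,"dz":7,"yaw":0.08,"grip":-1}]'
python3 - <<'E'
from h import *
go(.5805,-.002,.131)
c=P('wrist'); cv2.imwrite('pics/w2.png',optics.camera('wrist')[:,:,::-1]); import pickle; pickle.dump(c,open('c2.pkl','wb'))
for X in [(.5795,-.003,.177),(.5795,.059,.177),(.5795,.12,.177)]: print(proj('wrist',X,c))
E
```

```text
t: 1.9
eef_pos: [0.5798, -0.0036, 0.2597]
tool_rot: [3.139, -0.007, 1.568]
force: [-0.3, 0.7, -0.2]
opening: 0.0879
t 1.9 pos [ 0.5798 -0.0036  0.2597] rot [ 3.139 -0.007  1.568] F [-0.3  0.7 -0.2] open 0.0879 q [ 0.31  0.4  -0.5   1.64  0.2   1.14 -0.24]
rows d [  0.7   0.4 128.7] yaw -0.02
[318.93795349 184.06260184]
[318.6457575  102.74719558]
[318.31429877  10.50533803]
```

View pics/w2.png

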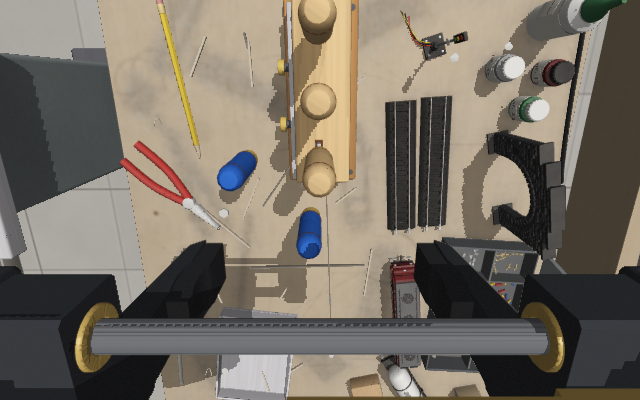

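The handle tops sit at (320,180), (319,101) and (319,15), within about 3 px of prediction. Next I descend and grip the right handle.

```bash
python3 -m jog '[{"dx":2,"dy":0,"dz":60,"grip":-1},{"dx":2,"dy":0,"dz":110,"grip":-1},{"dx":2,"dy":0,"dz":128,"grip":-1},{"dx":2,"dy":0,"dz":128,"grip":-1}]'; python3 -c "from h import *; go(.580,-.001,.131)"
```

```text
t 1.95 pos [ 0.5798 -0.0035  0.2598] rot [ 3.139 -0.007  1.568] F [ 0.2  0.3 -0.3] open 0.0881 q [ 0.31  0.4  -0.5   1.64  0.2   1.14 -0.24]
rows d [  1.6  -0.2 128.8] yaw -0.02$[0]: bad value
```

```bash
python3 -m jog '[{"dx":2,"dy":0,"dz":60,"yaw":0,"grip":-1},{"dx":2,"dy":0,"dz":110,"yaw":0,"grip":-1},{"dx":2,"dy":0,"dz":128,"yaw":0,"grip":-1},{"dx":2,"dy":0,"dz":128,"yaw":0,"grip":-1}]'; python3 -c "from h import *; go(.580,-.001,.131)"
```

```text
t: 2.45
eef_pos: [0.5801, -0.0011, 0.1318]
tool_rot: [3.14, -0.007, 1.567]
force: [0.2, 0.4, -0.5]
opening: 0.0883
t 2.45 pos [ 0.5801 -0.0011  0.1318] rot [ 3.14  -0.007  1.567] F [ 0.2  0.4 -0.5] open 0.0883 q [ 0.27  0.54 -0.46  1.77  0.29  0.89 -0.32]
rows d [ 0.1 -0.1  0.8] yaw -0.02
```

```bash
python3 -m jog '[{"dx":0,"dy":0,"dz":0,"yaw":0,"grip":0.2},{"dx":0,"dy":0,"dz":0,"yaw":0,"grip":0.2},{"dx":0,"dy":0,"dz":0,"yaw":0,"grip":0.3},{"dx":0,"dy":0,"dz":0,"yaw":0,"grip":0.3}]';python3 -m jog '[{"dx":0,"dy":0,"dz":0,"yaw":0,"grip":0.4},{"dx":0,"dy":0,"dz":0,"yaw":0,"grip":0.5},{"dx":0,"dy":0,"dz":0,"yaw":0,"grip":0.5}]'; python3 -c "from h import *; go(.580,-.001,.131)"
```

```text
t: 2.95
eef_pos: [0.5803, -0.001, 0.1322]
tool_rot: [3.139, -0.007, 1.568]
force: [-0.2, -0.5, 0.4]
opening: 0.0501
t: 3.32
eef_pos: [0.5803, -0.001, 0.1322]
tool_rot: [3.139, -0.007, 1.567]
force: [-0.8, -0.2, -0.7]
opening: 0.0262
t 3.33 pos [ 0.5803 -0.001   0.1322] rot [ 3.139 -0.007  1.567] F [-0.8 -0.2 -0.7] open 0.0262 q [ 0.27  0.54 -0.46  1.77  0.29  0.89 -0.32]
rows d [ 0.  -0.3  1.2] yaw -0.02
```

```bash
python3 -m jog '[{"dx":1,"dy":0,"dz":0,"yaw":0,"grip":0.6},{"dx":2,"dy":0,"dz":0,"yaw":0,"grip":0.6},{"dx":2,"dy":0,"dz":0,"yaw":0,"grip":0.6}]'
```

```text
t: 3.7
eef_pos: [0.5804, 0.0011, 0.1323]
tool_rot: [3.139, -0.007, 1.568]
force: [-0.4, -0.2, 1.2]
opening: 0.0264
```

```bash
python3 -m jog '[{"dx":1,"dy":0,"dz":0,"yaw":0,"grip":0.6},{"dx":1,"dy":0,"dz":0,"yaw":0,"grip":0.6}]';python3 -m jog '[{"dx":1,"dy":0,"dz":0,"yaw":0,"grip":0.6},{"dx":1,"dy":0,"dz":0,"yaw":0,"grip":0.6}]';python3 -m jog '[{"dx":1,"dy":0,"dz":0,"yaw":0,"grip":0.6},{"dx":1,"dy":0,"dz":0,"yaw":0,"grip":0.6}]'
```

```text
t: 3.95
eef_pos: [0.5804, 0.0021, 0.1324]
tool_rot: [3.139, -0.007, 1.568]
force: [-1.4, -0.2, 1.7]
opening: 0.0262
t: 4.2
eef_pos: [0.5804, 0.0032, 0.1325]
tool_rot: [3.139, -0.007, 1.568]
force: [-0.5, -0.1, 1.8]
opening: 0.0263
t: 4.45
eef_pos: [0.5804, 0.0043, 0.1324]
tool_rot: [3.139, -0.007, 1.568]
force: [0.2, -1.0, 2.8]
opening: 0.0261
```

```bash
python3 -m jog '[{"dx":1.5,"dy":0,"dz":0,"yaw":0,"grip":0.6},{"dx":1.5,"dy":0,"dz":0,"yaw":0,"grip":0.6}]';python3 -m jog '[{"dx":-3,"dy":0,"dz":0,"yaw":0,"grip":0.6},{"dx":-6,"dy":0,"dz":0,"yaw":0,"grip":0.6},{"dx":-6,"dy":0,"dz":0,"yaw":0,"grip":0.6}]';python3 -m jog '[{"dx":-2,"dy":0,"dz":0,"yaw":0,"grip":0.6},{"dx":-2,"dy":0,"dz":0,"yaw":0,"grip":0.6}]'
```

```text
t: 4.7
eef_pos: [0.5805, 0.006, 0.1325]
tool_rot: [3.138, -0.007, 1.568]
force: [-0.6, -0.2, 1.7]
opening: 0.0264
t: 5.08
eef_pos: [0.5803, -0.0004, 0.1323]
tool_rot: [3.139, -0.007, 1.568]
force: [0.2, -0.1, -0.6]
opening: 0.0263
t: 5.32
eef_pos: [0.5804, -0.0024, 0.1323]
tool_rot: [3.139, -0.007, 1.567]
force: [-0.5, 0.1, 0.2]
opening: 0.0263
```

Run:
```python
from h import *
go(0.58,0,.131); cv2.imwrite('pics/s3.png',cv2.resize(optics.camera('scene')[155:275,195:355,::-1],None,fx=5,fy=5,interpolation=cv2.INTER_CUBIC))
```

```text
t 5.33 pos [ 0.5804 -0.0024  0.1323] rot [ 3.139 -0.007  1.567] F [-0.5  0.1  0.2] open 0.0263 q [ 0.27  0.54 -0.46  1.77  0.29  0.89 -0.31]
rows d [ 2.4 -0.4  1.3] yaw -0.02
```

View pics/s3.png

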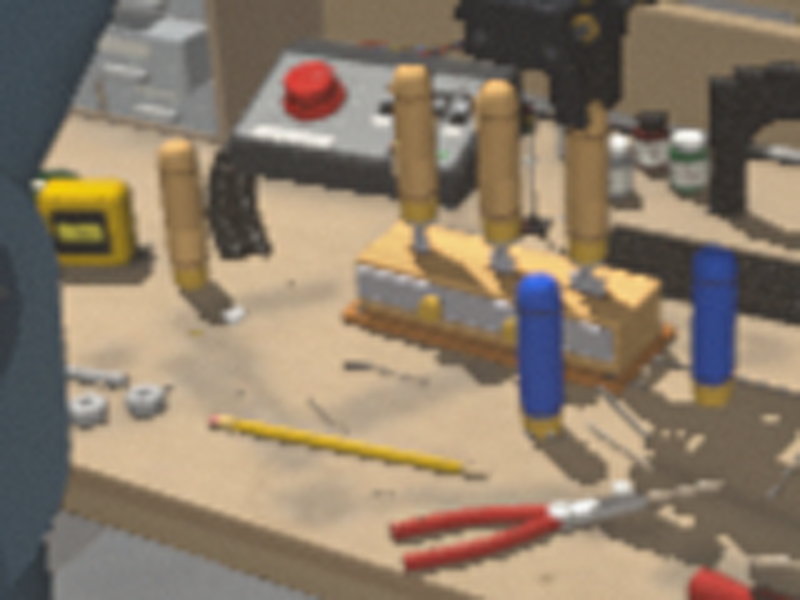

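The gripper holds the right handle, and it has moved freely with almost no force. I'll keep going right until it meets resistance.

```bash
python3 -m jog '[{"dx":-1.5,"dy":0,"dz":0,"yaw":0,"grip":0.6},{"dx":-1.5,"dy":0,"dz":0,"yaw":0,"grip":0.6}]';python3 -m jog '[{"dx":-1,"dy":0,"dz":0,"yaw":0,"grip":0.6},{"dx":-1,"dy":0,"dz":0,"yaw":0,"grip":0.6}]'; python3 -m jog '[{"dx":-1,"dy":0,"dz":0,"yaw":0,"grip":0.6},{"dx":-1,"dy":0,"dz":0,"yaw":0,"grip":0.6}]'; python3 -m jog '[{"dx":-1,"dy":0,"dz":0,"yaw":0,"grip":0.6},{"dx":-1,"dy":0,"dz":0,"yaw":0,"grip":0.6}]'
```

```text
t: 5.62
eef_pos: [0.5804, -0.0038, 0.1323]
tool_rot: [3.139, -0.007, 1.568]
force: [-0.2, -0.3, 1.6]
opening: 0.0261
t: 5.88
eef_pos: [0.5804, -0.0049, 0.1324]
tool_rot: [3.139, -0.007, 1.568]
force: [-0.8, 0.6, 1.0]
opening: 0.0268
t: 6.12
eef_pos: [0.5805, -0.0059, 0.1324]
tool_rot: [3.139, -0.007, 1.567]
force: [-0.4, 1.3, 2.3]
opening: 0.0261
t: 6.38
eef_pos: [0.5805, -0.007, 0.1325]
tool_rot: [3.138, -0.007, 1.567]
force: [-0.5, 0.7, 2.2]
opening: 0.0266
```

Right handle: 13 mm of total travel at under 1.5 N, both ways, so this is the loose one. I'll centre it and lift.

```bash
python3 -m jog '[{"dx":3,"dy":0,"dz":0,"yaw":0,"grip":0.6},{"dx":6,"dy":0,"dz":0,"yaw":0,"grip":0.6},{"dx":6,"dy":0,"dz":0,"yaw":0,"grip":0.6}]';python3 -m jog '[{"dx":0,"dy":0,"dz":-3,"yaw":0,"grip":0.6},{"dx":0,"dy":0,"dz":-8,"yaw":0,"grip":0.6}]';python3 -m jog '[{"dx":0,"dy":0,"dz":-6,"yaw":0,"grip":0.6},{"dx":0,"dy":0,"dz":-12,"yaw":0,"grip":0.6}]'
```

```text
t: 6.75
eef_pos: [0.5803, -0.0007, 0.1323]
tool_rot: [3.139, -0.007, 1.568]
force: [-0.0, -0.4, -0.2]
opening: 0.0264
t: 7.0
eef_pos: [0.5801, -0.0009, 0.1404]
tool_rot: [3.139, -0.007, 1.568]
force: [0.3, -1.0, -1.0]
opening: 0.0265
t: 7.25
eef_pos: [0.5802, -0.0011, 0.153]
tool_rot: [3.139, -0.007, 1.568]
force: [-0.4, 0.3, -0.7]
opening: 0.0263
```

```bash
python3 -m jog '[{"dx":0,"dy":0,"dz":-15,"yaw":0,"grip":0.6},{"dx":0,"dy":0,"dz":-35,"yaw":0,"grip":0.6},{"dx":0,"dy":0,"dz":-60,"yaw":0,"grip":0.6},{"dx":0,"dy":0,"dz":-60,"yaw":0,"grip":0.6}]'
python3 - <<'E'
from h import *
go(.482,-.321,.21); cv2.imwrite('pics/s4.png',cv2.resize(optics.camera('scene')[135:275,195:355,::-1],None,fx=4,fy=4,interpolation=cv2.INTER_CUBIC))
cv2.imwrite('pics/t4.png',cv2.resize(optics.camera('top')[145:225,130:350,::-1],None,fx=3.6,fy=3.6,interpolation=cv2.INTER_CUBIC))
E
```

```text
t: 7.75
eef_pos: [0.5817, -0.0013, 0.2155]
tool_rot: [3.134, -0.007, 1.567]
force: [-0.2, -0.8, -1.1]
opening: 0.0262
t 7.75 pos [ 0.5817 -0.0013  0.2155] rot [ 3.134 -0.007  1.567] F [-0.2 -0.8 -1.1] open 0.0262 q [ 0.3   0.44 -0.49  1.69  0.23  1.05 -0.27]
rows d [-320.1  -98.6    2.6] yaw -0.02
```

View pics/s4.png

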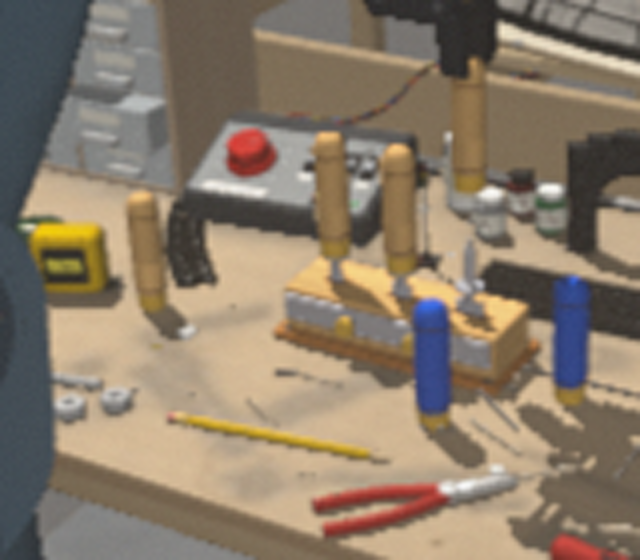

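The bare slim tang shows at (470,275) and the handle hangs upright in the gripper at (468,130). Next, the tray.

```bash
python3 -m jog '[{"dx":-40,"dy":-10,"dz":0,"yaw":0,"grip":0.6},{"dx":-90,"dy":-25,"dz":0,"yaw":0,"grip":0.6},{"dx":-140,"dy":-43,"dz":0,"yaw":0,"grip":0.6},{"dx":-190,"dy":-58,"dz":0,"yaw":0,"grip":0.6},{"dx":-240,"dy":-74,"dz":0,"yaw":0,"grip":0.6}]'; python3 -c "from h import *; go(.482,-.321,.15)"
```

```text
t: 8.48
eef_pos: [0.5037, -0.2426, 0.21]
tool_rot: [3.141, -0.007, 1.568]
force: [0.4, -0.4, 0.2]
opening: 0.0261
t 8.47 pos [ 0.5037 -0.2426  0.21  ] rot [ 3.141 -0.007  1.568] F [ 0.4 -0.4  0.2] open 0.0261 q [ 0.7   0.41 -0.42  1.75  0.18  1.02  0.21]
rows d [-78.9 -21.5  59.4] yaw -0.02
```

```bash
python3 -m jog '[{"dx":-40,"dy":-11,"dz":0,"yaw":0,"grip":0.6},{"dx":-79,"dy":-21,"dz":20,"yaw":0,"grip":0.6},{"dx":-79,"dy":-21,"dz":60,"yaw":0,"grip":0.6},{"dx":-79,"dy":-21,"dz":90,"yaw":0,"grip":0.6},{"dx":-79,"dy":-21,"dz":90,"yaw":0,"grip":0.6}]'
python3 - <<'E'
from h import *
go(.482,-.321,.065); 
cv2.imwrite('pics/t5.png',cv2.resize(optics.camera('top')[160:270,340:500,::-1],None,fx=4,fy=4,interpolation=cv2.INTER_CUBIC))
cv2.imwrite('pics/s5.png',cv2.resize(optics.camera('scene')[180:330,320:520,::-1],None,fx=4,fy=4,interpolation=cv2.INTER_CUBIC))
E
```

```text
t: 9.1
eef_pos: [0.4801, -0.3195, 0.1164]
tool_rot: [-3.137, -0.011, 1.568]
force: [0.4, 0.8, -0.3]
opening: 0.0265
t 9.1 pos [ 0.4801 -0.3195  0.1164] rot [-3.137 -0.011  1.568] F [ 0.4  0.8 -0.3] open 0.0265 q [ 0.78  0.55 -0.36  1.78  0.24  0.86  0.31]
rows d [-2.   2.1 51.4] yaw -0.02
```

View pics/s5.png

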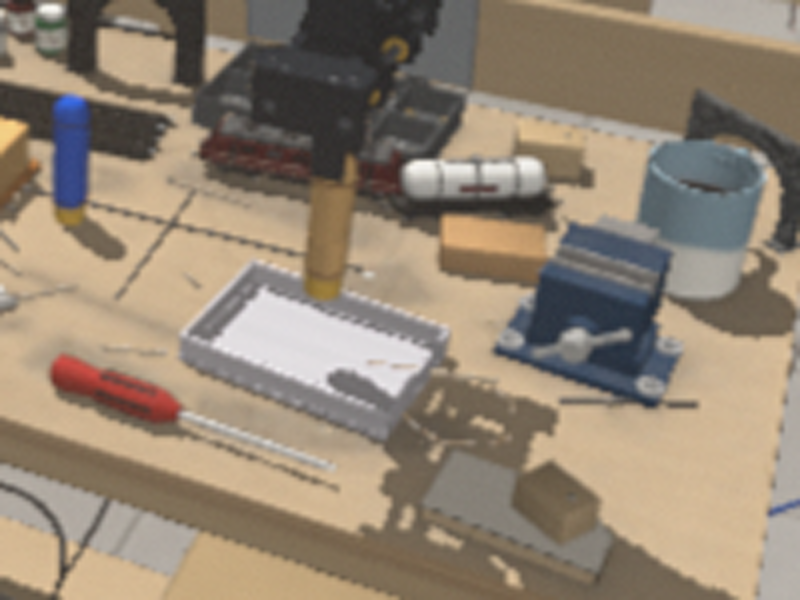

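View pics/t5.png

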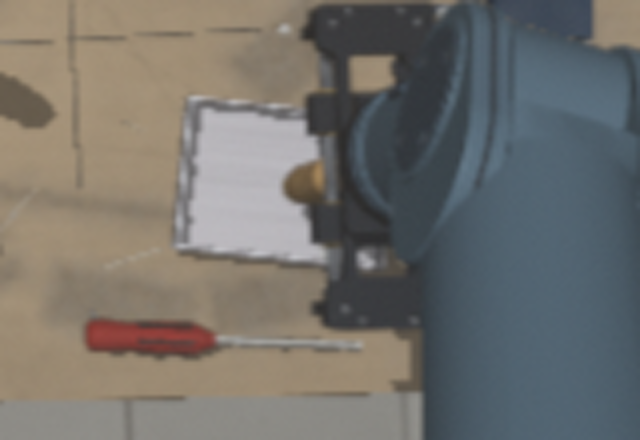

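The handle is over the tray, tilted a little. I'll lower it.

```bash
python3 -m jog '[{"dx":0,"dy":0,"dz":20,"yaw":0,"grip":0.6},{"dx":0,"dy":0,"dz":40,"yaw":0,"grip":0.6},{"dx":0,"dy":0,"dz":48,"yaw":0,"grip":0.6},{"dx":0,"dy":0,"dz":50,"yaw":0,"grip":0.6},{"dx":0,"dy":0,"dz":51,"yaw":0,"grip":0.6}]'; python3 -m jog '[{"dx":0,"dy":0,"dz":1.5,"yaw":0,"grip":0.6},{"dx":0,"dy":0,"dz":1.5,"yaw":0,"grip":0.6}]'
```

```text
t: 9.82
eef_pos: [0.4832, -0.3206, 0.069]
tool_rot: [3.14, -0.007, 1.568]
force: [0.5, -0.1, -1.2]
opening: 0.0266
t: 10.07
eef_pos: [0.4835, -0.3207, 0.0679]
tool_rot: [3.139, -0.007, 1.568]
force: [0.8, 0.2, -1.0]
opening: 0.0265
```

```bash
python3 -m jog '[{"dx":0,"dy":0,"dz":3,"yaw":0,"grip":0.6},{"dx":0,"dy":0,"dz":4,"yaw":0,"grip":0.6}]'; python3 -m jog '[{"dx":0,"dy":0,"dz":1.5,"yaw":0,"grip":0.6},{"dx":0,"dy":0,"dz":1.5,"yaw":0,"grip":0.6}]'
```

```text
t: 10.32
eef_pos: [0.4833, -0.3206, 0.0637]
tool_rot: [3.14, -0.007, 1.568]
force: [0.1, 0.4, -1.3]
opening: 0.0263
t: 10.58
eef_pos: [0.4839, -0.3212, 0.0631]
tool_rot: [3.139, -0.006, 1.568]
force: [-1.5, 0.5, 7.7]
opening: 0.0264
```

Contact with the tray floor reads 7.7 N. Releasing.

```bash
python3 -m jog '[{"dx":0,"dy":0,"dz":-0.3,"yaw":0,"grip":0.3},{"dx":0,"dy":0,"dz":-0.3,"yaw":0,"grip":0.1},{"dx":0,"dy":0,"dz":-0.3,"yaw":0,"grip":-0.3},{"dx":0,"dy":0,"dz":-0.3,"yaw":0,"grip":-0.5},{"dx":0,"dy":0,"dz":-0.3,"yaw":0,"grip":-0.5}]'
python3 - <<'E'
from h import *
go(.482,-.321,.2); 
cv2.imwrite('pics/s6.png',cv2.resize(optics.camera('scene')[180:330,320:520,::-1],None,fx=4,fy=4,interpolation=cv2.INTER_CUBIC))
E
```

```text
t: 11.2
eef_pos: [0.4839, -0.3211, 0.0634]
tool_rot: [3.139, -0.006, 1.568]
force: [0.5, 0.0, 0.1]
opening: 0.0659
t 11.2 pos [ 0.4839 -0.3211  0.0634] rot [ 3.139 -0.006  1.568] F [0.5 0.  0.1] open 0.0659 q [ 0.76  0.63 -0.34  1.8   0.28  0.76  0.28]
rows d [   0.9   -1.5 -136.6] yaw -0.02
```

View pics/s6.png

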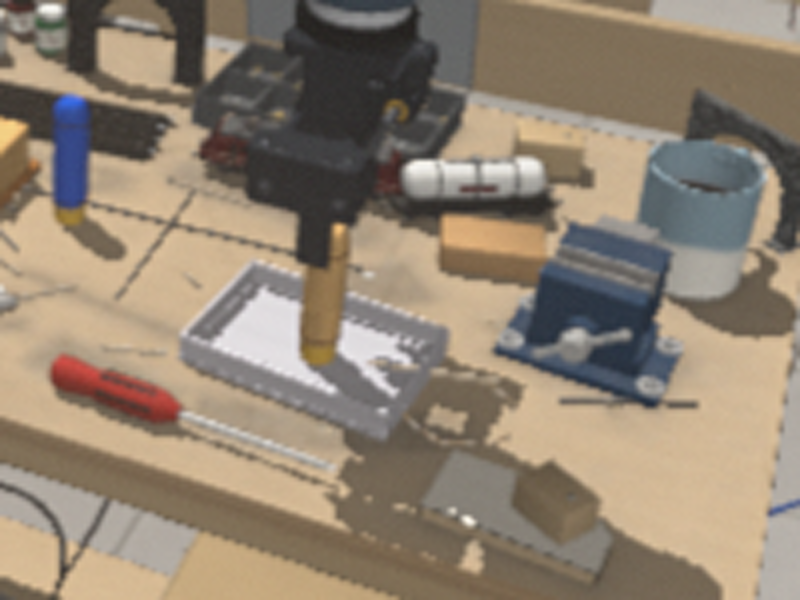

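```bash
python3 -m jog '[{"dx":0,"dy":0,"dz":0,"yaw":0,"grip":-1},{"dx":0,"dy":0,"dz":-40,"yaw":0,"grip":-1},{"dx":0,"dy":0,"dz":-95,"yaw":0,"grip":-1},{"dx":0,"dy":0,"dz":-140,"yaw":0,"grip":-1},{"dx":0,"dy":0,"dz":-140,"yaw":0,"grip":-1}]'
python3 - <<'E'
from h import *
go(.541,.286,.2); 
cv2.imwrite('pics/s7.png',cv2.resize(optics.camera('scene')[180:330,320:520,::-1],None,fx=4,fy=4,interpolation=cv2.INTER_CUBIC))
E
```

```text
t: 11.88
eef_pos: [0.4858, -0.3232, 0.2072]
tool_rot: [3.133, -0.002, 1.568]
force: [-0.5, -0.4, -0.6]
opening: 0.0881
t 11.88 pos [ 0.4858 -0.3232  0.2072] rot [ 3.133e+00 -2.000e-03  1.568e+00] F [-0.5 -0.4 -0.6] open 0.0881 q [ 0.81  0.44 -0.39  1.7   0.19  1.03  0.35]
rows d [609.4  53.2   8.8] yaw -0.02
```

View pics/s7.png

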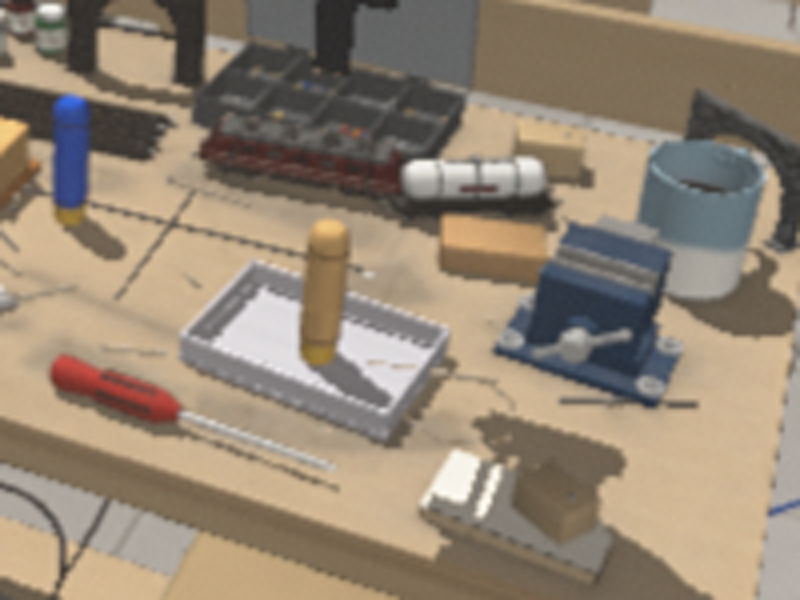

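The handle stands upright in the tray at (325,290). Now to the spare, with the tool held high.

```bash
python3 -m jog '[{"dx":609,"dy":53,"dz":-60,"yaw":0,"grip":-1},{"dx":609,"dy":53,"dz":-60,"yaw":0,"grip":-1},{"dx":609,"dy":53,"dz":-60,"yaw":0,"grip":-1},{"dx":609,"dy":53,"dz":-60,"yaw":0,"grip":-1},{"dx":609,"dy":53,"dz":-60,"yaw":0,"grip":-1}]'; python3 -c "from h import *; go(.541,.27,.2)"
```

```text
t: 12.55
eef_pos: [0.5106, -0.0107, 0.2348]
tool_rot: [3.138, -0.004, 1.567]
force: [0.6, 0.0, -0.3]
opening: 0.0884
t 12.55 pos [ 0.5106 -0.0107  0.2348] rot [ 3.138 -0.004  1.567] F [ 0.6  0.  -0.3] open 0.0884 q [ 0.38  0.31 -0.54  1.84  0.18  1.04 -0.23]
rows d [280.6  29.3  36. ] yaw -0.02
```

```bash
python3 -m jog '[{"dx":293,"dy":30,"dz":30,"yaw":0,"grip":-1},{"dx":293,"dy":30,"dz":30,"yaw":0,"grip":-1},{"dx":293,"dy":30,"dz":30,"yaw":0,"grip":-1},{"dx":293,"dy":30,"dz":30,"yaw":0,"grip":-1},{"dx":293,"dy":30,"dz":30,"yaw":0,"grip":-1}]';python3 -m jog '[{"dx":0,"dy":0,"dz":0,"yaw":0,"grip":-1},{"dx":0,"dy":0,"dz":0,"yaw":0,"grip":-1}]'
python3 - <<'E'
from h import *
go(.541,.286,.065)
c=P('wrist'); cv2.imwrite('pics/w8.png',optics.camera('wrist')[:,:,::-1]); import pickle; pickle.dump(c,open('c8.pkl','wb'))
for X in [(.541,.286,.105),(.541,.286,.0)]: print(proj('wrist',X,c))
E
```

```text
t: 13.18
eef_pos: [0.5403, 0.2847, 0.2038]
tool_rot: [3.141, -0.003, 1.569]
force: [-0.1, 0.1, 0.9]
opening: 0.0879
t: 13.42
eef_pos: [0.5395, 0.2836, 0.2021]
tool_rot: [-3.139, -0.001, 1.569]
force: [0.5, -0.2, -0.2]
opening: 0.0882
t 13.43 pos [0.5395 0.2836 0.2021] rot [-3.139e+00 -1.000e-03  1.569e+00] F [ 0.5 -0.2 -0.2] open 0.0882 q [-0.14  0.53 -0.58  1.62  0.32  1.08 -0.81]
rows d [  2.2   1.8 137.1] yaw -0.01
[321.67035324 176.564004  ]
[321.2334184 152.0347696]
```

View pics/w8.png

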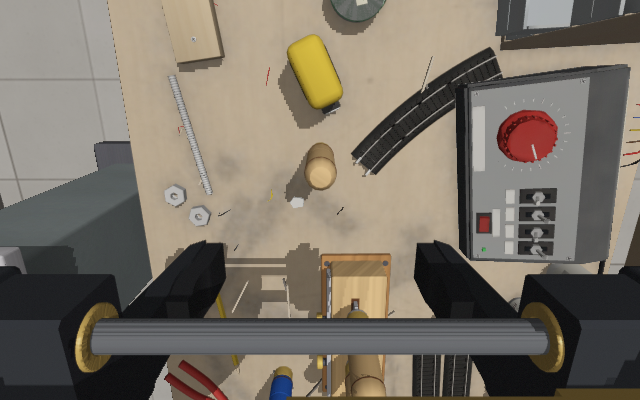

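The spare's top is near (320,173), beside the tape. I'll zoom to refine y, using the same measurement on the right handle in w2 as the reference.

Run:
```python
import cv2,numpy as np
a=cv2.imread('pics/w8.png')[130:200,285:355]; b=cv2.imread('pics/w2.png')[135:205,285:355]
cv2.imwrite('pics/cmp.png',cv2.resize(np.hstack([a,b]),None,fx=5.6,fy=5.6,interpolation=cv2.INTER_CUBIC))
```

```text
(no output)
```

View pics/cmp.png

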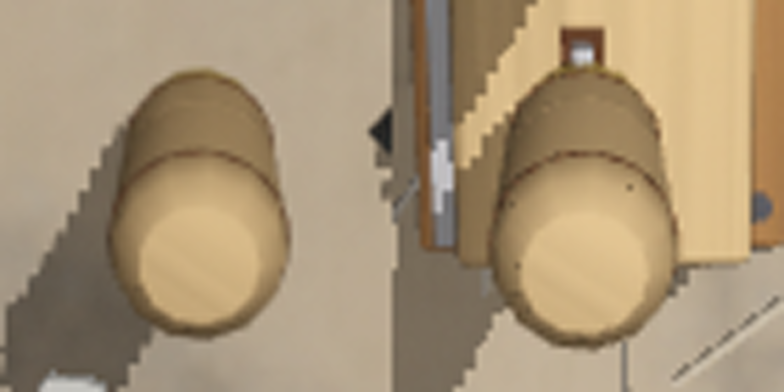

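```bash
python3 -m jog '[{"dx":2.4,"dy":0.7,"dz":50,"yaw":0,"grip":-1},{"dx":2.4,"dy":0.7,"dz":100,"yaw":0,"grip":-1},{"dx":2.4,"dy":0.7,"dz":138,"yaw":0,"grip":-1},{"dx":2.4,"dy":0.7,"dz":142,"yaw":0,"grip":-1},{"dx":2.4,"dy":0.7,"dz":142,"yaw":0,"grip":-1}]';python3 -c "from h import *; go(.540,.286,.0603)"
```

```text
t: 14.1
eef_pos: [0.5416, 0.2848, 0.0618]
tool_rot: [-3.141, -0.002, 1.567]
force: [0.2, 0.1, 0.6]
opening: 0.0879
t 14.1 pos [0.5416 0.2848 0.0618] rot [-3.141e+00 -2.000e-03  1.567e+00] F [0.2 0.1 0.6] open 0.0879 q [-0.2   0.7  -0.51  1.71  0.43  0.84 -0.9 ]
rows d [ 1.2 -1.6  1.5] yaw -0.03
```

```bash
python3 -m jog '[{"dx":1.2,"dy":-1.6,"dz":1.5,"yaw":0,"grip":0},{"dx":1.2,"dy":-1.6,"dz":1.5,"yaw":0,"grip":0.2},{"dx":1.2,"dy":-1.6,"dz":1.5,"yaw":0,"grip":0.2}]';python3 -m jog '[{"dx":0,"dy":0,"dz":0,"yaw":0,"grip":0.25},{"dx":0,"dy":0,"dz":0,"yaw":0,"grip":0.3},{"dx":0,"dy":0,"dz":0,"yaw":0,"grip":0.4},{"dx":0,"dy":0,"dz":0,"yaw":0,"grip":0.6},{"dx":0,"dy":0,"dz":0,"yaw":0,"grip":0.6}]';python3 -c "from h import *; go(.540,.286,.0603)"
```

```text
t: 14.48
eef_pos: [0.5404, 0.2862, 0.061]
tool_rot: [3.141, -0.002, 1.567]
force: [0.5, -0.2, 0.4]
opening: 0.0601
t: 15.1
eef_pos: [0.5403, 0.2862, 0.061]
tool_rot: [3.141, -0.002, 1.567]
force: [0.6, 0.4, 0.7]
opening: 0.0263
t 15.1 pos [0.5403 0.2862 0.061 ] rot [ 3.141e+00 -2.000e-03  1.567e+00] F [0.6 0.4 0.7] open 0.0263 q [-0.2   0.7  -0.5   1.72  0.43  0.83 -0.91]
rows d [-0.2 -0.3  0.7] yaw -0.03
```

```bash
python3 -m jog '[{"dx":0,"dy":0,"dz":-20,"yaw":0,"grip":0.6},{"dx":0,"dy":0,"dz":-60,"yaw":0,"grip":0.6},{"dx":0,"dy":0,"dz":-110,"yaw":0,"grip":0.6},{"dx":0,"dy":0,"dz":-160,"yaw":0,"grip":0.6},{"dx":0,"dy":0,"dz":-190,"yaw":0,"grip":0.6}]';python3 -m jog '[{"dx":-20,"dy":0,"dz":-15,"yaw":0,"grip":0.6},{"dx":-60,"dy":8,"dz":-15,"yaw":0,"grip":0.6},{"dx":-105,"dy":16,"dz":-15,"yaw":0,"grip":0.6},{"dx":-150,"dy":25,"dz":-15,"yaw":0,"grip":0.6},{"dx":-195,"dy":33,"dz":-15,"yaw":0,"grip":0.6}]';python3 -c "from h import *; go(.5803,-.0008,.2)"
```

```text
t: 15.72
eef_pos: [0.5408, 0.2867, 0.2553]
tool_rot: [3.137, -0.004, 1.567]
force: [-0.6, 0.5, -0.8]
opening: 0.0263
t: 16.35
eef_pos: [0.5731, 0.0902, 0.2711]
tool_rot: [3.136, -0.004, 1.567]
force: [0.6, 0.2, -0.7]
opening: 0.0261
t 16.35 pos [0.5731 0.0902 0.2711] rot [ 3.136 -0.004  1.567] F [ 0.6  0.2 -0.7] open 0.0261 q [ 0.19  0.4  -0.57  1.63  0.23  1.17 -0.43]
rows d [-91.3   7.1  70.8] yaw -0.02
```

```bash
python3 -m jog '[{"dx":-40,"dy":4,"dz":0,"yaw":0,"grip":0.6},{"dx":-75,"dy":7,"dz":0,"yaw":0,"grip":0.6},{"dx":-91,"dy":7,"dz":20,"yaw":0,"grip":0.6},{"dx":-91,"dy":7,"dz":55,"yaw":0,"grip":0.6},{"dx":-91,"dy":7,"dz":68,"yaw":0,"grip":0.6}]';python3 -m jog '[{"dx":0,"dy":0,"dz":0,"yaw":0,"grip":0.6}]'
python3 - <<'E'
from h import *
go(.5803,-.0008,.175)
s=optics.camera('scene')[:,:,::-1]; cv2.imwrite('pics/s9.png',cv2.resize(s[160:250,240:350],None,fx=7,fy=6.6,interpolation=cv2.INTER_CUBIC))
t=optics.camera('top')[:,:,::-1]; cv2.imwrite('pics/t9.png',cv2.resize(t[145:225,230:350],None,fx=6,fy=6,interpolation=cv2.INTER_CUBIC))
for z in (.072,.113,.134,.2):print(z,proj('scene',(.5803,-.0008,z)))
E
```

```text
t: 16.98
eef_pos: [0.5792, -0.0006, 0.2021]
tool_rot: [3.138, -0.004, 1.567]
force: [-0.3, 1.2, 0.3]
opening: 0.0263
t: 17.1
eef_pos: [0.5789, -0.0001, 0.2025]
tool_rot: [3.138, -0.005, 1.568]
force: [-0.4, -0.8, 0.6]
opening: 0.0264
t 17.1 pos [ 5.789e-01 -1.000e-04  2.025e-01] rot [ 3.138 -0.005  1.568] F [-0.4 -0.8  0.6] open 0.0264 q [ 0.32  0.46 -0.52  1.71  0.26  1.03 -0.29]
rows d [-0.8  1.3 27.5] yaw -0.02
0.072 [311.76299262 205.73863216]
0.113 [311.59130042 194.20280348]
0.134 [311.50132574 188.15749365]
0.2 [311.20913503 168.52548912]
```

View pics/s9.png

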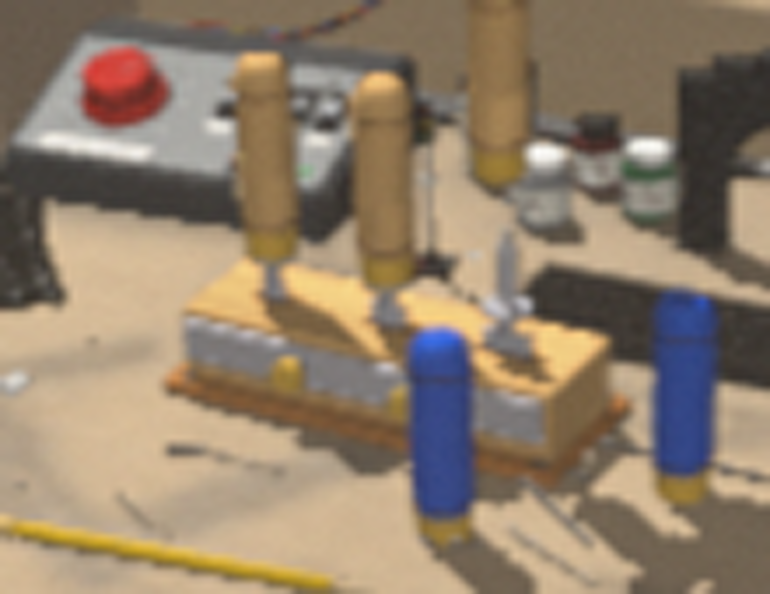

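View pics/t9.png

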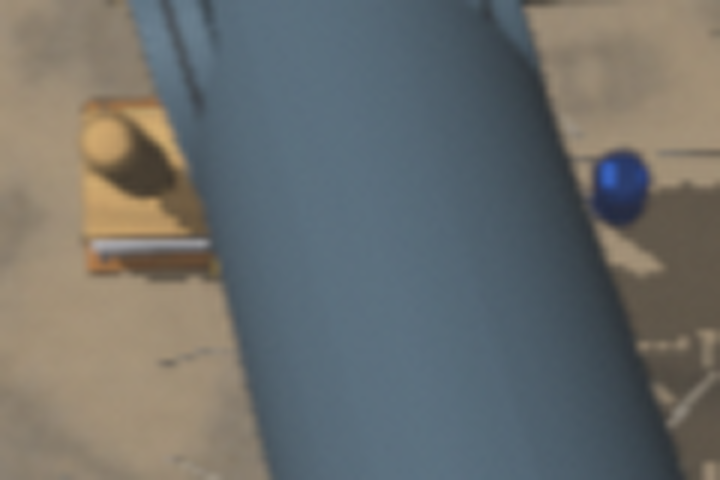

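```bash
python3 - <<'E'
from h import *
b=proj('scene',(.58,0,.15)); print(proj('scene',(.59,0,.15))-b,proj('scene',(.58,.01,.15))-b)
E
python3 -m jog '[{"dx":-0.8,"dy":1.3,"dz":0,"yaw":0,"grip":0.6},{"dx":-0.8,"dy":1.3,"dz":5,"yaw":0,"grip":0.6},{"dx":-0.8,"dy":1.3,"dz":5,"yaw":0,"grip":0.6}]'
python3 - <<'E'
from h import *
go(.5803,-.0008,.175)
im=optics.camera('scene'); cv2.imwrite('pics/s10full.png',im[:,:,::-1])
a0=cv2.imread('pics/scene0.png')[:,:,::-1]
def prof(im,r,x0,x1):
    h=cv2.cvtColor(np.ascontiguousarray(im),cv2.COLOR_RGB2HSV).astype(int)
    m=(h[...,0]>10)&(h[...,0]<28)&(h[...,1]>105)&(h[...,2]>90)
    out=[]
    for v in r:
        c=np.flatnonzero(m[v,x0:x1])+x0; out.append((v,c.min(),c.max(),len(c)) if len(c) else (v,))
    return out
print(prof(im,range(160,188,3),300,325)); print(prof(a0,range(177,206,3),303,325))
for v in (165,172,180): print(im[v,302:322].tolist())
E
```

```text
[ 1.52046775 -1.25609742] [-2.86355931 -0.62825971]
t: 17.58
eef_pos: [0.5809, -0.0009, 0.1982]
tool_rot: [3.136, -0.005, 1.568]
force: [-0.6, 0.7, -2.1]
opening: 0.0263
t 17.57 pos [ 0.5809 -0.0009  0.1982] rot [ 3.136 -0.005  1.568] F [-0.6  0.7 -2.1] open 0.0263 q [ 0.32  0.47 -0.52  1.71  0.26  1.02 -0.3 ]
rows d [-0.  -0.7 23.2] yaw -0.02
[(160, np.int64(307), np.int64(315), 7), (163, np.int64(307), np.int64(315), 9), (166, np.int64(307), np.int64(315), 9), (169, np.int64(308), np.int64(315), 8), (172, np.int64(308), np.int64(315), 8), (175, np.int64(308), np.int64(315), 8), (178, np.int64(308), np.int64(315), 8), (181, np.int64(308), np.int64(315), 8), (184, np.int64(308), np.int64(314), 7), (187, np.int64(308), np.int64(314), 7)]
[(177, np.int64(308), np.int64(315), 8), (180, np.int64(308), np.int64(315), 8), (183, np.int64(308), np.int64(314), 7), (186, np.int64(308), np.int64(315), 8), (189, np.int64(308), np.int64(315), 8), (192, np.int64(308), np.int64(315), 8), (195, np.int64(309), np.int64(315), 7), (198, np.int64(309), np.int64(315), 7), (201, np.int64(309), np.int64(31
[... 297 characters left out ...]
6], [128, 111, 88], [126, 110, 89], [126, 109, 87], [127, 109, 87]]
[[126, 109, 86], [127, 109, 86], [123, 106, 83], [109, 95, 79], [102, 92, 78], [127, 107, 84], [131, 106, 71], [137, 108, 73], [143, 116, 78], [146, 117, 80], [144, 115, 77], [140, 113, 76], [131, 105, 71], [109, 89, 62], [102, 86, 66], [127, 109, 88], [125, 110, 85], [128, 112, 87], [126, 109, 86], [126, 110, 87]]
[[148, 132, 108], [187, 167, 138], [186, 166, 138], [173, 157, 132], [145, 133, 118], [129, 114, 93], [136, 109, 73], [143, 113, 74], [152, 122, 79], [161, 129, 85], [162, 129, 86], [156, 125, 83], [147, 118, 78], [134, 107, 73], [107, 89, 70], [85, 76, 69], [84, 78, 71], [81, 76, 72], [89, 83, 80], [102, 88, 84]]
```

The picture suggests about 2 mm of y misalignment between the held handle's axis and the tang, but only 0.3 px/mm there. I'll step aside so the wrist camera can see the bare tang and measure it properly.

```bash
python3 -m jog '[{"dx":0,"dy":0,"dz":-30,"yaw":0,"grip":0.6},{"dx":-30,"dy":0,"dz":-65,"yaw":0,"grip":0.6},{"dx":-60,"dy":0,"dz":-65,"yaw":0,"grip":0.6},{"dx":-60,"dy":0,"dz":-65,"yaw":0,"grip":0.6},{"dx":-60,"dy":0,"dz":-65,"yaw":0,"grip":0.6}]';python3 -m jog '[{"dx":0,"dy":0,"dz":0,"yaw":0,"grip":0.6},{"dx":0,"dy":0,"dz":0,"yaw":0,"grip":0.6},{"dx":0,"dy":0,"dz":0,"yaw":0,"grip":0.6}]'
python3 - <<'E'
from h import *
go(.5803,-.0008,.2)
c=P('wrist'); im=optics.camera('wrist')[:,:,::-1]; cv2.imwrite('pics/w11.png',im); import pickle; pickle.dump(c,open('c11.pkl','wb'))
for z in (.072,.113):
    p=proj('wrist',(.5803,-.0008,z),c); print(p)
u,v=p.astype(int); u0=u-50;v0=max(v-50,0)
cv2.imwrite('pics/w11z.png',cv2.resize(im[v0:v0+100,u0:u0+100],None,fx=6,fy=6,interpolation=cv2.INTER_CUBIC)); print(u0,v0)
go(.5803,-.0008,.2)
E
```

```text
t: 18.25
eef_pos: [0.5802, -0.0601, 0.2628]
tool_rot: [3.137, -0.005, 1.569]
force: [-0.0, 0.4, -0.6]
opening: 0.0262
t: 18.62
eef_pos: [0.5802, -0.0595, 0.2627]
tool_rot: [3.137, -0.006, 1.57]
force: [0.2, -0.1, -0.8]
opening: 0.0265
t 18.62 pos [ 0.5802 -0.0595  0.2627] rot [ 3.137 -0.006  1.57 ] F [ 0.2 -0.1 -0.8] open 0.0265 q [ 0.42  0.41 -0.52  1.63  0.21  1.15 -0.15]
rows d [58.4 -0.3 63. ] yaw -0.01
[318.63850101 100.7534786 ]
[318.78463373 102.96660231]
268 52
t 18.68 pos [ 0.5802 -0.0597  0.2627] rot [ 3.137 -0.006  1.569] F [ 0.6 -0.7 -1. ] open 0.0264 q [ 0.42  0.41 -0.52  1.63  0.21  1.15 -0.15]
rows d [58.6 -0.3 63.1] yaw -0.01
```

View pics/w11z.png

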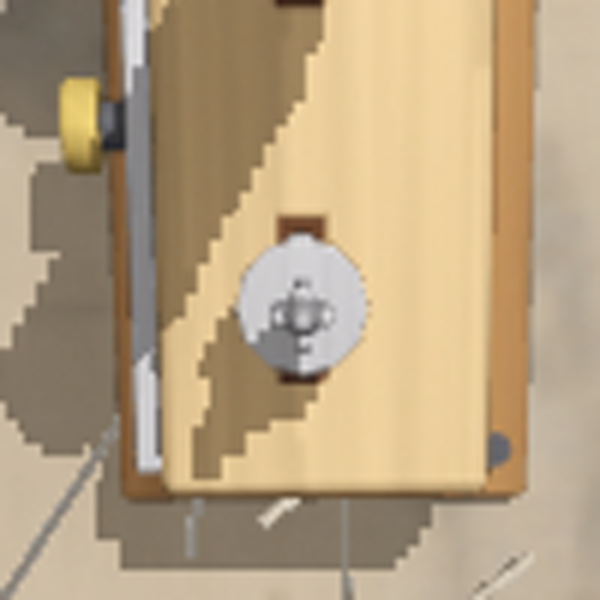

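View pics/w11.png

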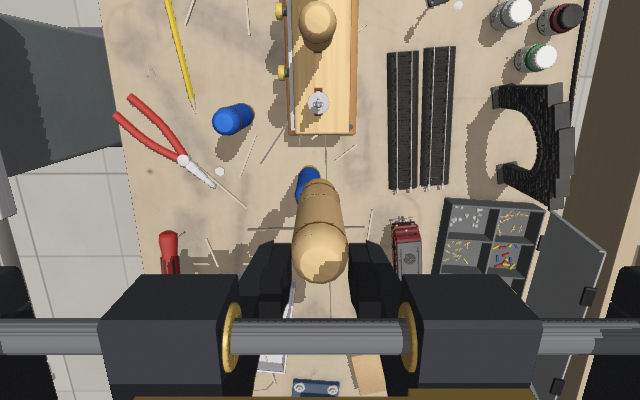

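The bolster and tang show at (318,102), and the held spare at (320,240). I'll work out both offsets.

Run:
```python
from h import *
import pickle
c=pickle.load(open('c11.pkl','rb')); im=cv2.imread('pics/w11.png')
print('tang',ray('',318.1,102.4,.072,c))
cv2.imwrite('pics/w11h.png',cv2.resize(im[160:300,260:380],None,fx=4.2,fy=4.2,interpolation=cv2.INTER_CUBIC))
for y in (-.0595,-.0615,-.0575): print(proj('',(.5802,y,.3067),c),proj('',(.5802,y,.2017),c))
```

```text
tang [ 0.57974198 -0.00244085  0.072     ]
[320.41963297 263.37929343] [319.25376666 192.86030174]
[320.42228604 267.39047348] [319.25810678 195.47642959]
[320.4169595  259.33727313] [319.24940621 190.23191637]
```

View pics/w11h.png

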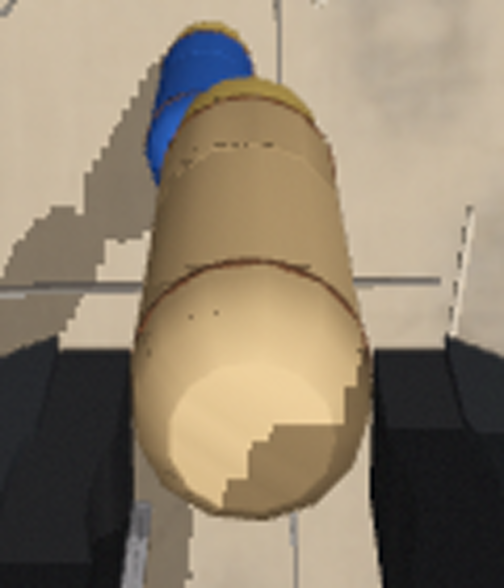

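The held spare is centred and upright on the TCP (offset under 0.5 mm). The tang is at (0.5798, -0.0024), agreeing with the scene view, so I align to x 0.580, y -0.002.

```bash
python3 -m jog '[{"dx":30,"dy":0,"dz":0,"yaw":0,"grip":0.6},{"dx":57.5,"dy":0,"dz":10,"yaw":0,"grip":0.6},{"dx":57.5,"dy":0,"dz":40,"yaw":0,"grip":0.6},{"dx":57.5,"dy":0,"dz":70,"yaw":0,"grip":0.6},{"dx":57.5,"dy":0,"dz":76,"yaw":0,"grip":0.6}]';python3 -m jog '[{"dx":0,"dy":0,"dz":0,"yaw":0,"grip":0.6},{"dx":0,"dy":0,"dz":0,"yaw":0,"grip":0.6}]';python3 -c "from h import *; go(.580,-.002,.174)"
```

```text
t: 19.3
eef_pos: [0.5793, -0.0019, 0.1853]
tool_rot: [3.141, -0.006, 1.57]
force: [0.5, -0.5, -0.5]
opening: 0.0263
t: 19.55
eef_pos: [0.58, -0.0019, 0.1864]
tool_rot: [3.139, -0.006, 1.569]
force: [-0.7, 0.2, -1.1]
opening: 0.0265
t 19.55 pos [ 0.58   -0.0019  0.1864] rot [ 3.139 -0.006  1.569] F [-0.7  0.2 -1.1] open 0.0265 q [ 0.32  0.48 -0.52  1.72  0.27  1.   -0.3 ]
rows d [-0.2 -0.1 12.4] yaw -0.01
```

```bash
python3 -m jog '[{"dx":0,"dy":0,"dz":5,"yaw":0,"grip":0.6},{"dx":0,"dy":0,"dz":10,"yaw":0,"grip":0.6},{"dx":0,"dy":0,"dz":13,"yaw":0,"grip":0.6}]';python3 -m jog '[{"dx":0,"dy":0,"dz":2,"yaw":0,"grip":0.6},{"dx":0,"dy":0,"dz":4,"yaw":0,"grip":0.6}]';python3 -m jog '[{"dx":0,"dy":0,"dz":2,"yaw":0,"grip":0.6},{"dx":0,"dy":0,"dz":4,"yaw":0,"grip":0.6}]'
```

```text
t: 19.92
eef_pos: [0.5799, -0.0019, 0.1731]
tool_rot: [3.139, -0.006, 1.569]
force: [0.2, -0.8, -0.3]
opening: 0.0264
t: 20.18
eef_pos: [0.5799, -0.0018, 0.169]
tool_rot: [3.139, -0.006, 1.569]
force: [-1.0, 0.3, -1.1]
opening: 0.0262
t: 20.42
eef_pos: [0.58, -0.0018, 0.1648]
tool_rot: [3.139, -0.006, 1.569]
force: [1.0, -0.3, -0.4]
opening: 0.0264
```

```bash
python3 -m jog '[{"dx":0,"dy":0,"dz":2,"yaw":0,"grip":0.6},{"dx":0,"dy":0,"dz":4,"yaw":0,"grip":0.6}]';python3 -m jog '[{"dx":0,"dy":0,"dz":2,"yaw":0,"grip":0.6},{"dx":0,"dy":0,"dz":4,"yaw":0,"grip":0.6}]';python3 -m jog '[{"dx":0,"dy":0,"dz":2,"yaw":0,"grip":0.6},{"dx":0,"dy":0,"dz":4,"yaw":0,"grip":0.6}]'
```

```text
t: 20.68
eef_pos: [0.5806, -0.0016, 0.1615]
tool_rot: [3.138, -0.006, 1.569]
force: [-0.5, -0.1, 6.4]
opening: 0.0258
t: 20.92
eef_pos: [0.5812, -0.0014, 0.1584]
tool_rot: [3.137, -0.006, 1.569]
force: [-0.8, -0.2, 7.4]
opening: 0.0261
t: 21.18
eef_pos: [0.5815, -0.0012, 0.1554]
tool_rot: [3.136, -0.005, 1.569]
force: [-2.0, 0.6, 8.3]
opening: 0.0265
```

On the ribs at 6 to 8 N, as expected. Continuing, with a small correction for the sideways drift.

```bash
python3 -m jog '[{"dx":-0.3,"dy":-0.7,"dz":2,"yaw":0,"grip":0.6},{"dx":-0.7,"dy":-1.5,"dz":5,"yaw":0,"grip":0.6}]';python3 -m jog '[{"dx":0,"dy":-0.7,"dz":3,"yaw":0,"grip":0.6},{"dx":0,"dy":-0.7,"dz":5,"yaw":0,"grip":0.6}]';python3 -c "from h import *; go(.580,-.002,.133)"
```

```text
t: 21.42
eef_pos: [0.5809, -0.0015, 0.1516]
tool_rot: [3.134, -0.005, 1.57]
force: [-1.9, -0.6, 8.6]
opening: 0.0263
t: 21.68
eef_pos: [0.581, -0.0013, 0.1478]
tool_rot: [3.132, -0.005, 1.57]
force: [-1.0, 0.4, 9.1]
opening: 0.0263
t 21.68 pos [ 0.581  -0.0013  0.1478] rot [ 3.132 -0.005  1.57 ] F [-1.   0.4  9.1] open 0.0263 q [ 0.3   0.53 -0.5   1.76  0.3   0.92 -0.33]
rows d [-0.8 -1.1 14.8] yaw -0.01
```

```bash
python3 -m jog '[{"dx":-0.3,"dy":-0.8,"dz":3,"yaw":0,"grip":0.6},{"dx":-0.3,"dy":-1,"dz":5,"yaw":0,"grip":0.6}]';python3 -m jog '[{"dx":0,"dy":-0.7,"dz":3,"yaw":0,"grip":0.6},{"dx":0,"dy":-0.7,"dz":5,"yaw":0,"grip":0.6}]';python3 -m jog '[{"dx":0,"dy":-0.5,"dz":2,"yaw":0,"grip":0.6},{"dx":0,"dy":-0.5,"dz":4,"yaw":0,"grip":0.6}]'; python3 -c "from h import *; go(.580,-.002,.133)"
```

```text
t: 21.92
eef_pos: [0.5809, -0.0014, 0.1441]
tool_rot: [3.13, -0.005, 1.57]
force: [-2.6, -0.2, 9.9]
opening: 0.0257
t: 22.18
eef_pos: [0.5809, -0.0012, 0.1403]
tool_rot: [3.129, -0.005, 1.57]
force: [-2.0, -1.1, 9.8]
opening: 0.0266
t: 22.42
eef_pos: [0.581, -0.0012, 0.1374]
tool_rot: [3.128, -0.005, 1.569]
force: [-3.0, -1.0, 9.1]
opening: 0.0262
t 22.43 pos [ 0.581  -0.0012  0.1374] rot [ 3.128 -0.005  1.569] F [-3.  -1.   9.1] open 0.0262 q [ 0.3   0.54 -0.5   1.77  0.31  0.9  -0.34]
rows d [-0.9 -1.1  4.4] yaw -0.01
```

```bash
python3 -m jog '[{"dx":0,"dy":0,"dz":2,"yaw":0,"grip":0.6},{"dx":0,"dy":0,"dz":3.5,"yaw":0,"grip":0.6}]';python3 -m jog '[{"dx":0,"dy":0,"dz":2,"yaw":0,"grip":0.6},{"dx":0,"dy":0,"dz":2.5,"yaw":0,"grip":0.6}]'
```

```text
t: 22.68
eef_pos: [0.5812, -0.0011, 0.1348]
tool_rot: [3.127, -0.004, 1.569]
force: [-3.2, -0.0, 9.8]
opening: 0.0264
t: 22.92
eef_pos: [0.5812, -0.0012, 0.1332]
tool_rot: [3.127, -0.004, 1.569]
force: [-3.4, -0.4, 8.9]
opening: 0.0264
```

```bash
python3 -m jog '[{"dx":0,"dy":0,"dz":1,"yaw":0,"grip":0.6},{"dx":0,"dy":0,"dz":2,"yaw":0,"grip":0.6}]';python3 -m jog '[{"dx":0,"dy":0,"dz":1.3,"yaw":0,"grip":0.6},{"dx":0,"dy":0,"dz":1.8,"yaw":0,"grip":0.6}]'
```

```text
t: 23.18
eef_pos: [0.5815, -0.0013, 0.1327]
tool_rot: [3.127, -0.003, 1.569]
force: [-5.6, -1.4, 16.9]
opening: 0.0261
t: 23.42
eef_pos: [0.5817, -0.0013, 0.1327]
tool_rot: [3.126, -0.002, 1.569]
force: [-6.2, -1.4, 18.9]
opening: 0.026
```

The force jumped from 9 to 19 N with z stopped at 0.1327, so it is seated. I'll ease the load, look, then release.

```bash
python3 -m jog '[{"dx":0,"dy":-1,"dz":0,"yaw":0,"grip":0.6},{"dx":0,"dy":-1.5,"dz":-0.5,"yaw":0,"grip":0.6}]'
python3 - <<'E'
from h import *
go(.580,-.002,.133)
s=optics.camera('scene')[:,:,::-1]; cv2.imwrite('pics/s12.png',cv2.resize(s[160:250,240:350],None,fx=7,fy=6.6,interpolation=cv2.INTER_CUBIC))
E
```

```text
t: 23.68
eef_pos: [0.5801, -0.0014, 0.133]
tool_rot: [3.126, -0.002, 1.569]
force: [-0.3, -0.1, -1.4]
opening: 0.0259
t 23.68 pos [ 0.5801 -0.0014  0.133 ] rot [ 3.126e+00 -2.000e-03  1.569e+00] F [-0.3 -0.1 -1.4] open 0.0259 q [ 0.29  0.54 -0.49  1.78  0.32  0.89 -0.34]
rows d [-0.6 -0.1 -0. ] yaw -0.01
```

View pics/s12.png

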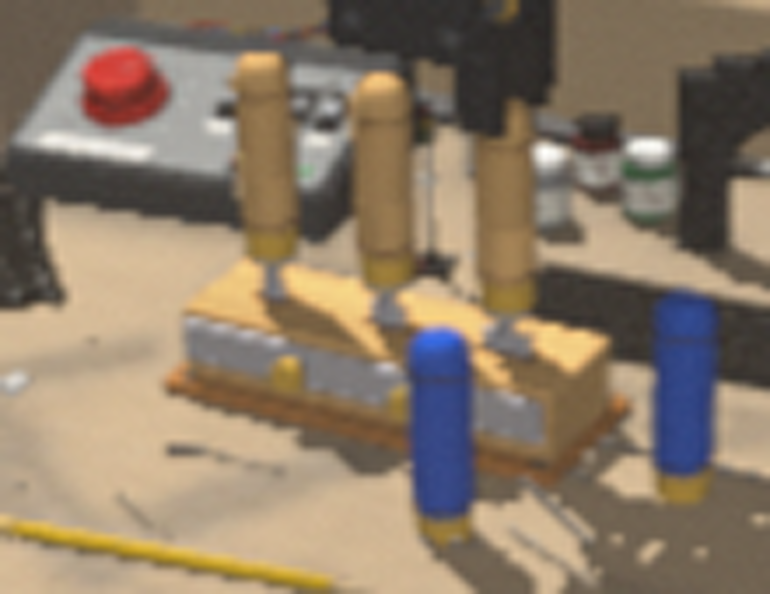

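```bash
python3 -m jog '[{"dx":0,"dy":0,"dz":0.8,"yaw":0,"grip":0.6},{"dx":0,"dy":-0.3,"dz":1.3,"yaw":0,"grip":0.6},{"dx":0,"dy":-0.3,"dz":1.3,"yaw":0,"grip":0.6}]'
```

```text
t: 24.1
eef_pos: [0.5807, -0.0014, 0.1328]
tool_rot: [3.125, -0.002, 1.569]
force: [-2.7, -0.3, 9.4]
opening: 0.0265
```

```bash
python3 -m jog '[{"dx":0,"dy":-0.5,"dz":0.8,"yaw":0,"grip":0.6},{"dx":0,"dy":-0.5,"dz":1,"yaw":0,"grip":0.6}]'; python3 -m jog '[{"dx":0,"dy":-0.5,"dz":0.3,"yaw":0,"grip":0.6},{"dx":0,"dy":-0.5,"dz":0.3,"yaw":0,"grip":0.2},{"dx":0,"dy":-0.5,"dz":0.3,"yaw":0,"grip":-0.3},{"dx":0,"dy":-0.5,"dz":0.3,"yaw":0,"grip":-0.8},{"dx":0,"dy":-0.5,"dz":0.3,"yaw":0,"grip":-1}]';python3 -c "from h import *; go(.580,-.002,.28)"
```

```text
t: 24.35
eef_pos: [0.5808, -0.0014, 0.1328]
tool_rot: [3.124, -0.001, 1.568]
force: [-2.0, -0.7, 11.1]
opening: 0.0265
t: 24.98
eef_pos: [0.5802, -0.0013, 0.1323]
tool_rot: [3.124, -0.002, 1.569]
force: [0.5, 0.1, -0.6]
opening: 0.0631
t 24.98 pos [ 0.5802 -0.0013  0.1323] rot [ 3.124e+00 -2.000e-03  1.569e+00] F [ 0.5  0.1 -0.6] open 0.0631 q [ 0.29  0.54 -0.49  1.78  0.32  0.88 -0.34]
rows d [  -0.4    2.4 -147.6] yaw -0.02
```

Released. Next I back off straight up, then aside, and check.

```bash
python3 -m jog '[{"dx":0,"dy":0,"dz":-10,"yaw":0,"grip":-1},{"dx":0,"dy":1,"dz":-40,"yaw":0,"grip":-1},{"dx":0,"dy":1,"dz":-90,"yaw":0,"grip":-1},{"dx":0,"dy":1,"dz":-130,"yaw":0,"grip":-1},{"dx":0,"dy":1,"dz":-140,"yaw":0,"grip":-1}]'; python3 -m jog '[{"dx":-60,"dy":0,"dz":-5,"yaw":0,"grip":-1},{"dx":-60,"dy":0,"dz":-5,"yaw":0,"grip":-1},{"dx":-60,"dy":0,"dz":-5,"yaw":0,"grip":-1},{"dx":-60,"dy":0,"dz":-5,"yaw":0,"grip":-1}]'
python3 - <<'E'
from h import *
go(.580,-.06,.27)
for y in (-.0026,.0594,.1214): print(proj('wrist',(.5798,y,.177)))
cv2.imwrite('pics/w13.png',optics.camera('wrist')[:,:,::-1])
s=optics.camera('scene')[:,:,::-1]; cv2.imwrite('pics/s13.png',cv2.resize(s[155:315,200:450],None,fx=3.2,fy=3.2,interpolation=cv2.INTER_CUBIC)); cv2.imwrite('pics/s13full.png',s)
E
```

```text
t: 25.6
eef_pos: [0.5803, -0.0012, 0.2758]
tool_rot: [3.118, -0.002, 1.569]
force: [-0.5, 0.0, -0.3]
opening: 0.0881
t: 26.1
eef_pos: [0.5797, -0.0597, 0.2803]
tool_rot: [3.119, -0.002, 1.571]
force: [0.2, -0.6, -0.1]
opening: 0.088
t 26.1 pos [ 0.5797 -0.0597  0.2803] rot [ 3.119e+00 -2.000e-03  1.571e+00] F [ 0.2 -0.6 -0.1] open 0.088 q [ 0.43  0.38 -0.53  1.63  0.2   1.17 -0.15]
rows d [-0.3  0.1 10.3] yaw -0.0
[316.75299128 107.89709834]
[316.50917243  21.81573299]
[316.22746791 -77.64134047]
```

View pics/w13.png

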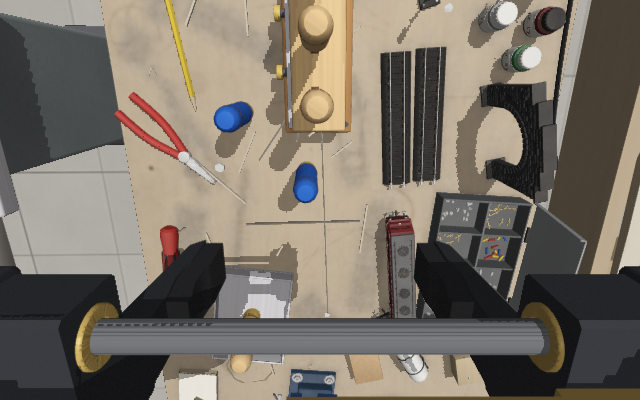

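View pics/s13.png

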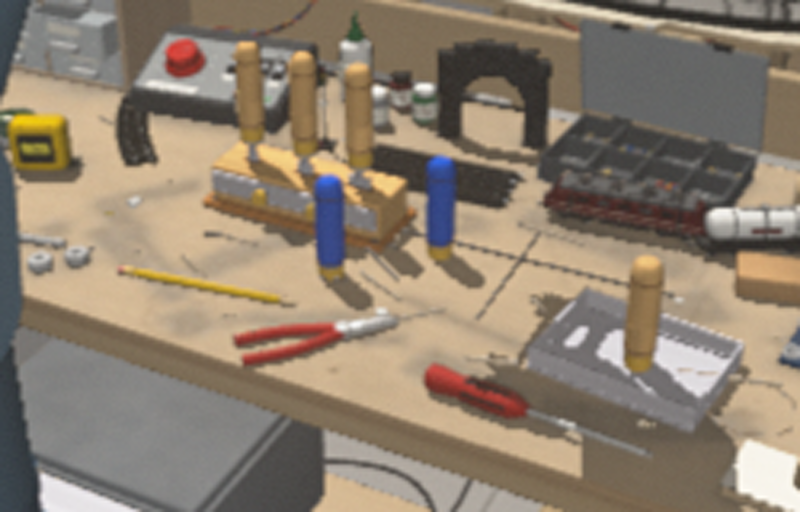

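The refitted handle stands level with its neighbours, with its ferrule on the bolster, at (357,120) in the scene crop. The loose one stands in the tray at (645,315), and the other tools look unmoved. Handing in.

Run:
```python
from station import job
print(job.sign_off())
```

```text
the job is handed in; nothing more can be done
None
```

The right handle was the loose one. It is now standing in the tray, the spare is pushed fully home on its bare tang, and the job was handed in at about 26 s.

- **Finding it:** I tried the right handle first. It moved about 13 mm in total, left then right, and the force never passed about 1.5 N. It never met a firm stop, because it tilted between the pads, but that is far more play than a sound handle has. I left the left and middle handles untried and untouched.
- **Removing it:** Once centred, it lifted off with almost no force. I set it down in the tray with about 8 N of contact.
- **Fitting the spare:** It slid over the ribs at a steady 6–10 N. Then the force rose to about 19 N with the tool height steady at 0.1327 m, within 0.5 mm of where I expected the seat. After that I pressed once more at about 11 N and let go.
- **Last pictures:** The new handle is level with the other two and its ferrule is on the bolster. The old handle is upright in the tray, and the other tools look where they were, judged by eye only.
- **Measurements that disagreed:** My first estimate of the tang's position, from rocking, was about 1.5 mm off from the wrist camera's. I measured again with the wrist camera before fitting and aligned to that.

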